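Set a straightedge against two handle bolts and weigh it down

TASK

On the drawer front, slide the straightedge, without lifting it, until its long edge touches both upright handle bolts at once, pressing them only gently (under 5 N each). Then stand the steel weight upright on the straightedge's blade to keep it there, still touching both bolts, and let go; leave everything else where it is.

Things in the scene. Friction and masses are not known exactly. Their poses are not given: they have to be found in the camera images.
- drawer_front: Plain wooden drawer front lying flat and fixed on the desk, 200 (its x) x 400 (its y) x 19 mm thick; origin at the centre of its underside. Its y axis runs along the length, its x axis points away from the robot.
- slots: Two dark rubber-lined adjusting slots in the drawer front's top, 42 mm along its x, 12 mm wide, centred 80 mm left (+y) and right (-y) of this origin; axes as the drawer front's. In each stands a steel bolt, 6 mm diameter, 22 mm tall, anywhere within 17 mm of the slot's centre along x; the two differ by up to 6 mm. A bolt yields 1 mm per 2.5 N along x, springing back; over 5 N spoils its setting.
- straightedge: Loose straightedge, 0.15 to 0.22 kg, on the robot's side of the bolts: aluminium blade 45 (its x) x 320 (its y) x 4 mm; at its middle an upright round dark wooden knob, 26 mm diameter, top 30 mm above the blade's underside. Origin: centre of the blade's underside. The long edge facing the bolts is at x = +22.5 mm. Sliding friction about 1 N; pushed at the knob it may stick before it swings round.
- weight: Plain steel cylinder, 40 mm diameter, 45 mm tall, about 0.45 kg, standing on the desk left or right of the drawer front. Origin: centre of its underside.
- jar: Bystander: glass jar with a steel lid, 52 mm wide, 70 mm tall; it may stand on either side of the drawer front.
- hinge_plate: Bystander: flat steel hinge leaf 24 x 50 mm, 6 mm high, lying on the drawer front's far strip, left.
- pencil: Bystander: flat wooden pencil 150 x 12 x 7 mm, lying on the drawer front beyond the bolts.
- screwdriver: Bystander: screwdriver lying on the desk between robot and drawer front, left.
- drawer_pull: Bystander: dark steel bar pull, 170 mm long, lying on the desk between robot and drawer front, right.
Mind the look-alikes: they are no part of the job. Leave any blue or red look-alike of the weight alone.

How it is judged:
By the outcome, as a careful person would: the job done as asked, in the order asked, and still so for the second after the job is handed in, with the robot touching nothing.
It also fails if it takes over 72 s, if anything falls off the work surface, if the arm or the gripper's body presses on something with over 40 N, if the wrist force passes 120 N, or if a joint passes its speed limit or range.

ROBOT

A 6-joint arm with a two-finger parallel gripper is mounted at the origin on the work surface. World frame = base frame: x ahead of the robot, y to its left, z up, the work surface at z = 0. Lengths are in mm, angles in rad, forces in N, time in s.
With the tool pointing down it reaches from about 350 to 975 mm from the base axis. Payload 7.1 kg.
Tool frame: the origin (TCP) lies midway between the tips of the shut fingers; the grasp point (between the pads) lies 19 mm behind it (ctrl.grip_depth is the distance from the TCP to the grasp point, in mm); z points along the fingers, y is the line along which they close (so a half turn about z gives the same grasp; the last joint's range is limited). The gripper opens to 88 mm and grips with 3 to 60 N. Pads are 20 mm wide; open, the fingers measure 115 mm over their backs; the gripper's body (75 mm by 178 mm) begins 61 mm behind the grasp point.
Start: joints at [-1.321, 0.423, 1.63, -0, 1.089, -0.019], TCP at [166.003, -602.535, 222.675] pointing down, gripper open.
Joint ranges: [-3, 3], [-0.9, 2.11], [0.09, 2.58], [-1.31, 4.45], [0.11, 2.69], [-2.54, 2.54]. Speed limits (rad/s): [2.39, 2.39, 3.01, 3.14, 3.14, 3.14].

INTERFACE

Orientations are given as a rotation vector (axis times angle).
In Python, from workcell import ctrl, cams gives the robot as it stands.
- The arm moves only by the tool move_arm, never from a script. Its argument "steps" is a list of rows, each a list of 3 entries, a list of its own where there are three numbers: the shift along the tool's x, y, z in units of 25 mm (1.0 is 25 mm), then the turn about the tool's z in units of 5 degrees (1.0 is 5 degrees), then the closure, from 0 (fully open) to 1 (shut). A call has 1 to 20 rows; each row shifts and turns the commanded pose from where the row before left it, along the tool's axes as they then stand; what a row does not reach is not made up. A row lasts 1/12 s, in which the tool goes at most 41.7 mm and 7.16 degrees, less where a joint would pass 70% of its speed; a pose out of reach is approached as far as the arm can. A call is refused whole if a number of a shift passes 1 or a number of a turn 1, either way. A call with a gripper value outside its range is refused whole. The fingers move at their own pace and stop on an object; the grip force is fixed at half the most. Time passes only in rows, so rows that do not move let the fingers close. It gives the time, the measured TCP pose, the force, the opening and the grip force at its end, in the units of the state.
- ctrl.get_obs(): the state, without advancing time (a new reading comes with each control period).
- cams.get_image(name): name is "scene" or "top"; returns a dict with "image" (400x640x3 uint8, red, green, blue), "camera_matrix" (3x3 intrinsics, pixels), "k1" (the pictures are not rectified: a ray, as slopes to the right and down, at radius r is drawn at 1 + k1 r^2 times it, then the intrinsics apply), "xyz" and "rotation" of the camera in the world. Camera axes: x right, y down, z forward; pixel columns grow to the right and rows downward; lengths in mm; the calibration is good to about 2 mm. A picture is of the moment at which its call begins. There is no depth.
- ctrl.close_job(): hands the job in; it is judged then, once.
Trained networks look in the newest picture that a camera, given by its name, has taken for a name from the list of things; names that differ only in an ending like _2 or _b are one class to them, and where a whole thing is asked for, a point or a joint stands for the part that bears it (a point fixed in the world has none). Each returns a list of dicts, best first, with "p" (0 to 1); they miss things now and then, are a little off and sometimes report something else, mostly with a low value. They report only what shows in the picture. A call takes as long as a camera call. They do not tell look-alikes from the thing itself.
- cams.boxes_of(camera, thing): "rect" ([centre column, centre row, width, height] in pixels, round what is visible of it).
- cams.cut_out(camera, thing): "pixels" (400x640 bool, what is visible of it) and "rect" ([centre column, centre row, width, height] in pixels, round what is visible of it).
The state is a dict: "t": time; "qpos": joint angles; "qvel": joint speeds; "joint_torque": joint torques, N m; "ee_pos": TCP position; "orientation": TCP orientation; "ft_force": force on the tool from outside, world axes, zero at the start; "moment": the same for the moment, N m; "width": finger opening in mm; "grasp_force": force on a finger pad.
Only numpy, scipy, OpenCV 4.12 (cv2) and the standard library are available. Lean on these libraries where they do the work, as an engineer would, in place of code of your own. Each camera call takes 0.05 s, during which the arm holds its last target. There are 200 camera calls.

## Working session

There is one attempt and no reset: what is moved stays moved. The work goes in short steps, Python scripts to look and compute and a tool call to move; the robot and the scene stay as the last step left them, time stands still between calls to the robot, and variables do not carry over. Pictures are saved under pics/ and viewed, at most 10 in all, crops included, and the job is handed in when it is done.

Besides the shell and the picture viewer there is one more tool, called by a JSON object that holds its "method" and its "body". move_arm: Moves the arm, as the interface text tells. Its arguments: {"type":"object","properties":{"steps":{"type":"array"}},"required":["steps"]}

```bash
mkdir -p pics; cat > h.py <<'E'
import numpy as np, cv2
from workcell import ctrl, cams
def get(n): return cams.get_image(n)
def ray(c,uv):
    K=np.array(c["camera_matrix"]);p=(np.array(uv,float)-K[:2,2])/[K[0,0],K[1,1]]
    rd=np.linalg.norm(p);r=rd
    for _ in range(30): r=rd/(1+c["k1"]*r*r)
    if rd>0:p=p*r/rd
    return np.array(c["rotation"])@np.array([p[0],p[1],1.])
def at(c,uv,z):
    d=ray(c,uv);o=np.array(c["xyz"]);return o+d*(z-o[2])/d[2]
def proj(c,P):
    K=np.array(c["camera_matrix"]);q=np.array(c["rotation"]).T@(np.array(P,float)-c["xyz"])
    p=q[:2]/q[2];p=p*(1+c["k1"]*(p@p));return K[:2,:2]@p+K[:2,2]
E
python3 - <<'E'
from h import *
o=ctrl.get_obs();print({k:np.round(v,3).tolist() for k,v in o.items()})
for n in("top","scene"):
    c=get(n);cv2.imwrite(f"pics/{n}0.png",c["image"][:,:,::-1])
    print(n,np.round(c["xyz"],1),np.round(c["rotation"],3).tolist(),np.round(c["camera_matrix"],1).tolist(),c["k1"])
    for t in["drawer_front","slots","straightedge","weight","jar"]:
        print(t,[(np.round(d["rect"],1).tolist(),round(d["p"],2)) for d in cams.boxes_of(n,t)])
E
```

```text
{'t': 0.0, 'qpos': [-1.321, 0.424, 1.631, -0.0, 1.089, -0.019], 'qvel': [0.0, -0.001, -0.0, -0.001, -0.002, 0.001], 'joint_torque': [0.001, -54.461, -27.367, 0.064, 0.023, -0.0], 'ee_pos': [165.845, -602.003, 221.882], 'orientation': [-3.112, -0.421, 0.0], 'ft_force': [-0.594, -0.104, 0.188], 'moment': [0.061, 0.003, -0.026], 'grasp_force': 0.0, 'width': 87.922}
top [340.1 -20.2 905.8] [-1.978, 2.237, -0.257] [[362.2, 0.0, 316.6], [0.0, 362.2, 197.3], [0.0, 0.0, 1.0]] -0.01750812145443144
drawer_front [([282.6, 187.6, 170.7, 104.4], 0.88)]
slots [([275.2, 171.7, 65.7, 28.0], 0.54)]
straightedge [([288.3, 211.2, 129.8, 49.0], 0.55)]
weight [([417.0, 210.5, 18.7, 19.0], 0.77), ([468.9, 220.0, 22.7, 17.6], 0.76), ([483.6, 174.1, 25.4, 26.2], 0.75), ([440.2, 157.2, 19.7, 17.6], 0.74)]
jar [([141.6, 245.9, 31.3, 23.2], 0.65)]
scene [1219.7 -340.5  677.1] [-1.962, -1.268, 0.63] [[377.3, 0.0, 317.9], [0.0, 377.3, 199.2], [0.0, 0.0, 1.0]] -0.05778785259241764
drawer_front [([353.3, 225.2, 167.6, 95.4], 0.84)]
slots [([368.7, 225.1, 57.6, 32.6], 0.54)]
straightedge [([336.6, 204.8, 108.5, 49.1], 0.7)]
weight [([200.9, 274.1, 18.6, 29.1], 0.8), ([176.4, 229.9, 20.0, 27.4], 0.75), ([151.2, 270.9, 24.5, 22.1], 0.63), ([223.2, 227.2, 13.2, 22.7], 0.63), ([184.6, 246.0, 22.9, 24.7], 0.61)]
jar [([441.9, 158.8, 21.5, 28.7], 0.93)]
```

View pics/top0.png

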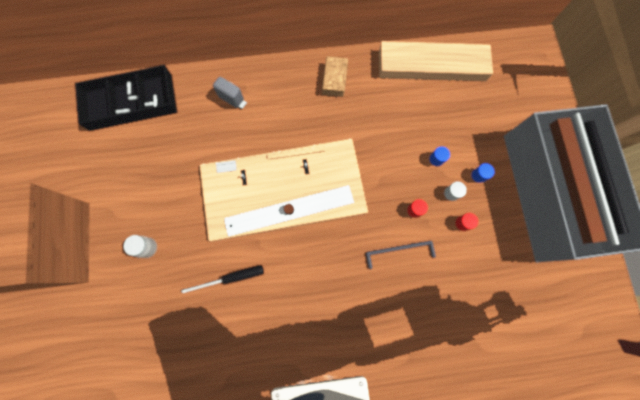

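View pics/scene0.png

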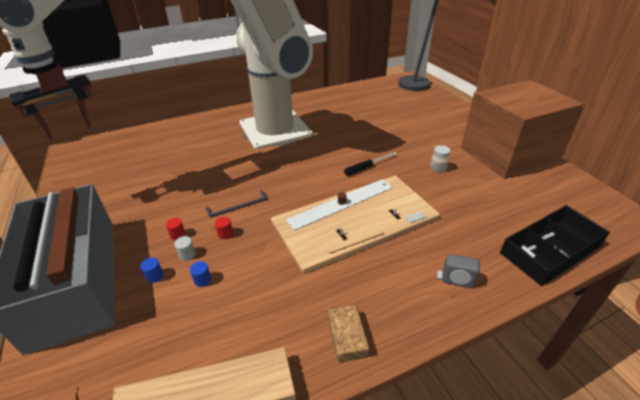

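Candidates for the weight (top picture): grey (456,190), blue (440,156), blue (484,173), red (418,208), red (468,221), and the jar (140,246). The plain grey one at (456,190) fits the description, so I'll check it in a close crop.

```bash
sed -i 's/^import numpy as np, cv2/import numpy as np, cv2\nR=lambda c: cv2.Rodrigues(np.array(c["rotation"],float))[0] if np.size(c["rotation"])==3 else np.array(c["rotation"])/; s/np.array(c\["rotation"\])@/R(c)@/; s/np.array(c\["rotation"\]).T@/R(c).T@/' h.py
python3 - <<'E'
from h import *
c=get("top");im=c["image"]
a=cv2.resize(im[135:245,195:375],None,fx=4.4,fy=4.4,interpolation=cv2.INTER_CUBIC)[:,:790]
cv2.imwrite("pics/crop1.png",a[:,:,::-1])
b=cv2.resize(im[140:235,400:500],None,fx=4,fy=4,interpolation=cv2.INTER_CUBIC)
s=get("scene");d=cv2.resize(s["image"][210:290,140:240],None,fx=4,fy=4,interpolation=cv2.INTER_CUBIC)
o=np.zeros((400,800,3),np.uint8);o[:b.shape[0],:400]=b;o[:d.shape[0],400:]=d
cv2.imwrite("pics/crop2.png",o[:,:,::-1])
for t in["drawer_front","straightedge","slots","jar"]:
    for x in cams.cut_out("top",t)[:2]:
        m=x["pixels"].astype(np.uint8);r=cv2.minAreaRect(cv2.findNonZero(m))
        z={"drawer_front":19,"straightedge":23,"slots":19}.get(t,70)
        print(t,round(x["p"],2),m.sum(),[np.round(at(c,p,z)[:2],1).tolist() for p in cv2.boxPoints(r)],np.round(cv2.boxPoints(r),1).tolist(),np.round(at(c,r[0],z)[:2],1))
for uv in[(456,190)]: print(at(c,uv,45))
print(at(s,(184,241),45), proj(s,[0,0,0]))
E
```

```text
drawer_front 0.78 9066 [[662.3, 248.8], [686.4, -166.9], [481.4, -169.6], [462.0, 226.5]] [[195.3000030517578, 165.0], [354.29998779296875, 137.6999969482422], [367.3999938964844, 214.3000030517578], [208.5, 241.60000610351562]] [570.4  36.3]
straightedge 0.64 2283 [[514.4, 186.4], [562.9, -132.1], [515.4, -137.7], [468.5, 177.4]] [[223.0, 218.39999389648438], [348.0, 184.3000030517578], [352.8999938964844, 202.3000030517578], [227.89999389648438, 236.39999389648438]] [514.9  25.2]
slots 0.58 141 [[634.4, 137.1], [642.3, -36.3], [601.0, -37.8], [593.5, 134.0]] [[239.60000610351562, 170.1999969482422], [306.6000061035156, 159.39999389648438], [309.1000061035156, 174.6999969482422], [242.0, 185.5]] [617.7  49.5]
jar 0.73 589 [[453.5, 411.1], [501.1, 398.4], [474.3, 327.0], [427.3, 340.4]] [[122.0999984741211, 252.8000030517578], [127.4000015258789, 231.60000610351562], [158.39999389648438, 239.39999389648438], [153.10000610351562, 260.5]] [463.9 369.1]
jar 0.34 346 [[387.5, -142.6], [397.2, -300.1], [358.9, -300.0], [349.7, -144.0]] [[365.20001220703125, 251.89999389648438], [431.79998779296875, 239.1999969482422], [434.8999938964844, 255.8000030517578], [368.3999938964844, 268.5]] [ 373.2 -221.3]
[ 510.54641166 -391.31623138   45.        ]
[ 511.48706731 -394.82581765   45.        ] [274.81109519 128.21078692]
```

View pics/crop1.png

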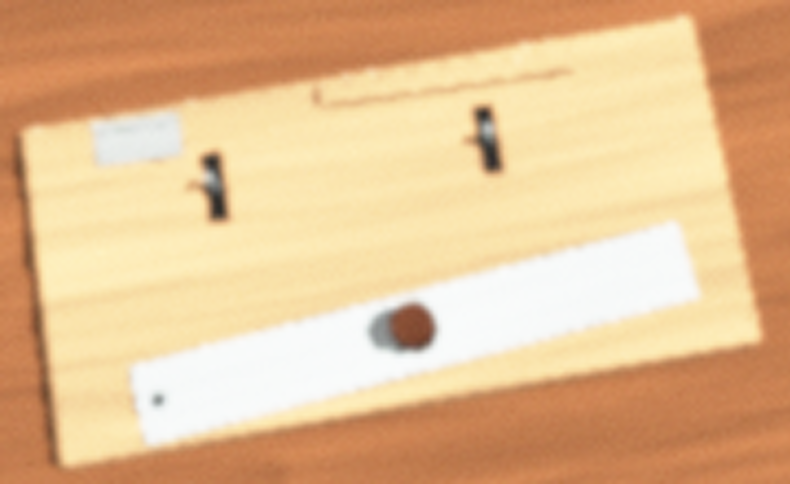

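View pics/crop2.png

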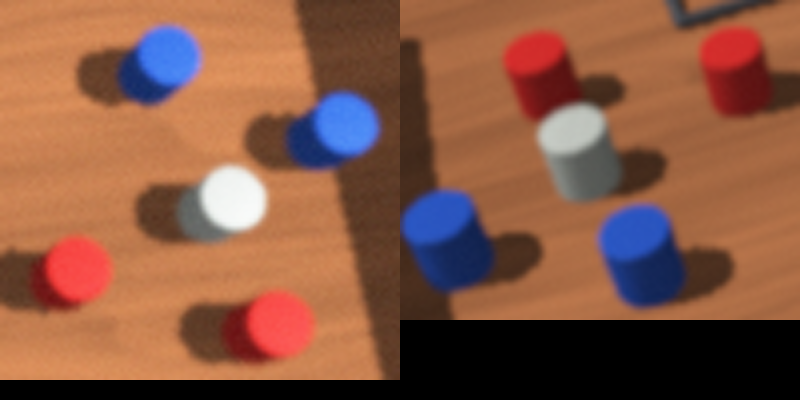

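Grey cylinder at top-picture (458,189.5) is confirmed as the weight; crop 1 shows the knob top at crop (412,327), and bolts in slots near (212,183) and (488,135). Next, the poses.

```bash
python3 - <<'E'
from h import *
c=get("top");im=c["image"]
f=lambda x,y:(195+(x+.5)/4.4-.5,135+(y+.5)/4.4-.5)
P=lambda x,y,z:at(c,f(x,y),z)[:2]
d=[P(22,130,19),P(690,17,19),P(762,340,19),P(62,465,19)]
print("drawer",np.round(d,1).tolist(),np.round(np.mean(d,0),1))
yd=(d[0]-d[1])+(d[3]-d[2]);print("yaw",np.degrees(np.arctan2(-yd[0],yd[1])),[np.linalg.norm(d[i]-d[i-1]) for i in range(4)])
s=[P(131,367,23),P(680,222,23),P(700,297,23),P(148,447,23)]
print("se",np.round(s,1).tolist(),np.round(np.mean(s,0),1),[np.linalg.norm(s[i]-s[i-1]) for i in range(4)])
ys=(s[0]-s[1])+(s[3]-s[2]);print("yaw",np.degrees(np.arctan2(-ys[0],ys[1])))
print("knob",P(412,327,49))
b=[P(210,178,41),P(486,130,41)];print("bolts top",b); q=b[0]-b[1];print("yaw bolts",np.degrees(np.arctan2(-q[0],q[1])))
print("bolts base",P(213,190,19),P(489,143,19)); print("slots",P(214.5,187,19),P(488,139,19))
g=lambda x,y:(400+(x+.5)/4-.5,140+(y+.5)/4-.5)
for n,x,y in[("W",233,198),("b1",168,57),("b2",346,125),("r1",78,270),("r2",280,325)]: print(n,at(c,g(x,y),45)[:2].round(1))
s=get("scene");g=lambda x,y:(140+(x+.5)/4-.5,210+(y+.5)/4-.5)
print("W scene",at(s,g(573-400,129),45))
k=[x for x in cams.boxes_of("scene","straightedge")]
print(proj(s,[*P(412,327,49),49]))
a=cv2.resize(im[160:195,225:325],None,fx=8,fy=8,interpolation=cv2.INTER_CUBIC)
e=cv2.resize(s["image"][195:250,325:425],None,fx=5.6,fy=5.6,interpolation=cv2.INTER_CUBIC)
o=np.zeros((590,800,3),np.uint8);o[:280]=a;o[281:281+308,:560]=e
cv2.imwrite("pics/crop3.png",o[:,:,::-1])
E
```

```text
drawer [[663.2, 237.6], [685.2, -159.2], [487.4, -171.5], [465.2, 225.7]] [575.3  33.2]
yaw 3.1913263314370073 [np.float64(198.3601169140291), np.float64(397.4341849156005), np.float64(198.14421742856487), np.float64(397.8337835595085)]
se [[514.8, 182.9], [560.5, -134.7], [515.6, -139.7], [468.8, 176.6]] [514.9  21.3] [np.float64(46.473276002729406), np.float64(320.92868150705647), np.float64(45.15714979386146), np.float64(319.7650084274175)]
yaw 8.293010305891828
knob [513.06526073  22.77783628]
bolts top [array([613.74356772, 127.2553787 ]), array([622.92964807, -30.63315231])]
yaw bolts 3.3297603363064594
bolts base [613.29681379 129.84657615] [622.04222772 -31.70955984]
slots [614.98759569 128.84521444] [624.53151463 -31.41557903]
W [ 512.2 -396.4]
b1 [ 607.  -374.8]
b2 [ 549.6 -476.8]
r1 [ 479.4 -292.9]
r2 [ 431.1 -408.2]
W scene [ 513.34048056 -397.74885468   45.        ]
[341.97969487 193.49013952]
```

View pics/crop3.png

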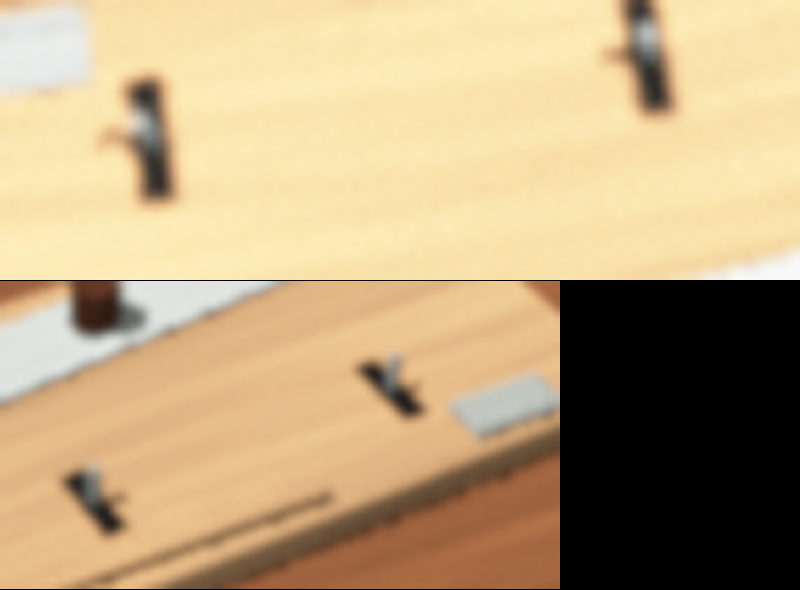

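Crop 3 shows both bolts standing near the middle of their slots, with bases at about (157,155) and (655,65) in the upper strip. The bolt line's yaw is about 3.3° and the straightedge's 8.3°. Now I'll reach for the knob.

```bash
cat >> h.py <<'E'
def pose():
    o=ctrl.get_obs();T=cv2.Rodrigues(np.array(o["orientation"],float))[0]
    return o,np.array(o["ee_pos"]),T
def to(x,y,z,yaw=None,show=True):
    o,p,T=pose();d=T.T@(np.array([x,y,z],float)-p)
    psi=np.degrees(np.arctan2(T[1,0],T[0,0]))
    print("t",round(o["t"],2),"p",p.round(1),"psi",round(psi,2),"tilt",T[:,2].round(3),"F",np.round(o["ft_force"],2),"M",np.round(o["moment"],3),"w",round(o["width"],1),"g",round(o["grasp_force"],1))
    print(" need units",(d/25).round(3),"turn units",None if yaw is None else round((psi-yaw)/5,3))
E
python3 - <<'E'
from h import *
to(513.5,22,200,8.3)
c=get("top");f=lambda x,y:(225+(x+.5)/8-.5,160+(y+.5)/8-.5)
for p in[(157,155),(655,66)]:print(at(c,f(*p),19).round(1))
for p in[(146,120),(641,28)]:print(at(c,f(*p),41).round(1))
s=get("scene");g=lambda x,y:(325+(x+.5)/5.6-.5,195+(y-281+.5)/5.6-.5)
for p,z in[((393,390),19),((97,507),19),((396,355),41),((93,470),41)]:print(at(s,g(*p),z).round(1))
E
```

```text
t 1.05 p [ 166.  -602.5  222.7] psi 15.4 tilt [-0.  0. -1.] F [ 0.16  0.32 -0.12] M [-0.062 -0.026 -0.031] w 88.0 g 0.0
 need units [ 20.036 -20.391   0.908] turn units 1.42
[609.9 127.1  19. ]
[620.  -33.2  19. ]
[614.9 126.   41. ]
[625.9 -30.   41. ]
[616.2 126.5  19. ]
[627.1 -33.5  19. ]
[616.2 125.4  41. ]
[625.7 -35.2  41. ]
```

{"method": "move_arm", "body": {"steps": [[[1,-1,0],0,0.3],[[1,-1,0],0,0.3],[[1,-1,0],0,0.3],[[1,-1,0],0,0.3],[[1,-1,0],0,0.3],[[1,-1,0],0,0.3],[[1,-1,0],0,0.3],[[1,-1,0],0,0.3],[[1,-1,0],0,0.3],[[1,-1,0],0,0.3],[[1,-1,0],0,0.3],[[1,-1,0],0,0.3],[[1,-1,0],0,0.3],[[1,-1,0],0,0.3],[[1,-1,0],0,0.3],[[1,-1,0],0,0.3],[[1,-1,0],0,0.3],[[1,-1,0],0,0.3],[[0,0,0],0.7,0.3],[[0,0,0],0.72,0.3]]}}

```text
t: 2.82
ee_pos: [481.3, -47.3, 222.8]
orientation: [-3.133, -0.229, -0.001]
ft_force: [-0.0, -1.1, 0.3]
width: 61.1
grasp_force: 0.0
```

```bash
python3 -c "
from h import *
to(513.5,22,120,8.3)"
```

```text
t 2.82 p [481.3 -47.3 222.8] psi 8.36 tilt [ 0.001  0.    -1.   ] F [-0.01 -1.15  0.31] M [-0.014  0.027  0.008] w 61.1 g 0.0
 need units [ 1.675 -2.554  4.112] turn units 0.011
```

{"method": "move_arm", "body": {"steps": [[[0.84,-0.9,0.5],0,0.3],[[0.83,-0.9,1],0,0.3],[[0,-0.75,1],0,0.3],[[0,0,1],0,0.3],[[0,0,1],0,0.3],[[0,0,1],0,0.3],[[0,0,0.5],0,0.3],[[0,0,0],0,0.3],[[0,0,0],0,0.3]]}}

```text
t: 3.57
ee_pos: [512.2, 19.9, 72.3]
orientation: [-3.133, -0.227, 0.002]
ft_force: [0.4, -0.7, 1.2]
width: 61.5
grasp_force: 0.0
```

```bash
python3 - <<'E'
from h import *
s=get("scene");c=get("top")
a=cv2.resize(s["image"][130:260,260:460],None,fx=4,fy=4,interpolation=cv2.INTER_CUBIC)
cv2.imwrite("pics/crop4.png",a[:,:,::-1])
to(513.5,22,27,8.3)
E
```

```text
t 3.67 p [513.3  19.9  73.7] psi 8.3 tilt [ 0.002  0.    -1.   ] F [-0.07  0.39 -0.36] M [-0.026  0.043  0.037] w 61.3 g 0.0
 need units [ 0.017 -0.082  1.866] turn units -0.0
```

View pics/crop4.png

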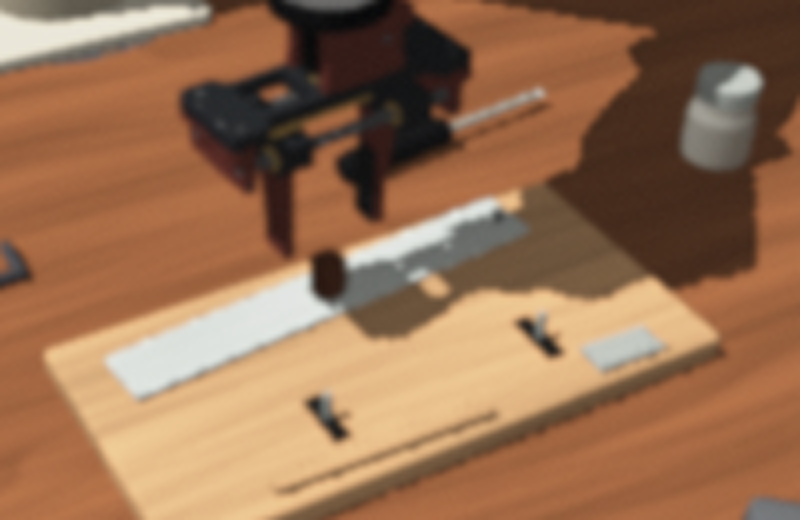

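The open fingers (tips at about (280,250) and (370,215)) straddle the knob (328,260). Descend and grip.

{"method": "move_arm", "body": {"steps": [[[0,-0.08,0.6],0,0.3],[[0,0,0.6],0,0.3],[[0,0,0.4],0,0.3],[[0,0,0.22],0,0.3],[[0,0,0],0,0.3],[[0,0,0],0,0.3]]}}

```text
t: 4.17
ee_pos: [512.4, 21.9, 27.6]
orientation: [-3.133, -0.227, -0.001]
ft_force: [0.4, 0.4, -0.4]
width: 61.6
grasp_force: 0.0
```

{"method": "move_arm", "body": {"steps": [[[0,0,0],0,0.6],[[0,0,0],0,0.8],[[0,0,0],0,1],[[0,0,0],0,1],[[0,0,0],0,1],[[0,0,0],0,1],[[0,0,0],0,1],[[0,0,0],0,1]]}}

```text
t: 4.83
ee_pos: [512.3, 21.9, 27.3]
orientation: [3.133, 0.227, 0.0]
ft_force: [-1.0, -0.3, 2.5]
width: 24.8
grasp_force: 30.0
```

```bash
cat >> h.py <<'E'
def edge(n=8):
    """averaged F/M, tcp; blade corners left/right of the long edge from the top picture"""
    F=[];M=[]
    for i in range(n):
        c=get("top");o=ctrl.get_obs();F.append(o["ft_force"]);M.append(o["moment"])
    print("F",np.mean(F,0).round(2),"sd",np.std(F,0).round(2),"M",np.mean(M,0).round(3),"sd",np.std(M,0).round(3))
    return c
E
python3 - <<'E'
from h import *
edge();to(593.5,46.8,27,3.5)
E
```

```text
F [-0.29 -0.43  3.55] sd [0.61 0.23 0.84] M [-0.088  0.063  0.008] sd [0.028 0.02  0.022]
t 5.23 p [512.3  21.9  27.3] psi 8.3 tilt [ 0. -0. -1.] F [-1.06 -0.73  3.77] M [-0.108  0.078 -0.031] w 24.9 g 30.0
 need units [ 3.359 -0.517  0.013] turn units 0.961
```

{"method": "move_arm", "body": {"steps": [[[0,0,0],0.3,1],[[0,0,0],0.3,1],[[0,0,0],0.34,1],[[0.4,-0.2,0],0,1],[[0.5,-0.2,0],0,1],[[0.5,-0.2,0],0,1],[[0.5,-0.2,0],0,1],[[0.5,0,0],0,1],[[0.3,0,0],0,1],[[0,0,0],0,1],[[0,0,0],0,1]]}}

```text
t: 6.15
ee_pos: [578.7, 46.4, 27.3]
orientation: [-3.14, -0.099, -0.001]
ft_force: [-0.6, 0.2, 3.9]
width: 25.3
grasp_force: 30.0
```

```bash
python3 - <<'E'
from h import *
c=edge();to(593.5,46.8,27,3.5)
s=get("scene")
a=cv2.resize(c["image"][155:215,215:345],None,fx=6,fy=6,interpolation=cv2.INTER_CUBIC)
cv2.imwrite("pics/c5t.png",a[:,:,::-1])
b=cv2.resize(s["image"][180:255,270:420],None,fx=5.2,fy=5.2,interpolation=cv2.INTER_CUBIC)
o=np.zeros((360+200,780,3),np.uint8);o[:200]=a[:200];o[200:200+360]=b[:360]
cv2.imwrite("pics/crop5.png",o[:,:,::-1])
E
```

```text
F [0.65 2.11 3.81] sd [0.49 0.89 0.61] M [ 0.251 -0.096 -0.034] sd [0.102 0.066 0.018]
t 6.55 p [578.7  46.3  27.3] psi 3.6 tilt [ 0.001  0.    -1.   ] F [0.7  3.51 4.5 ] M [ 0.465 -0.196 -0.017] w 25.3 g 30.0
 need units [0.593 0.019 0.013] turn units 0.02
```

View pics/crop5.png

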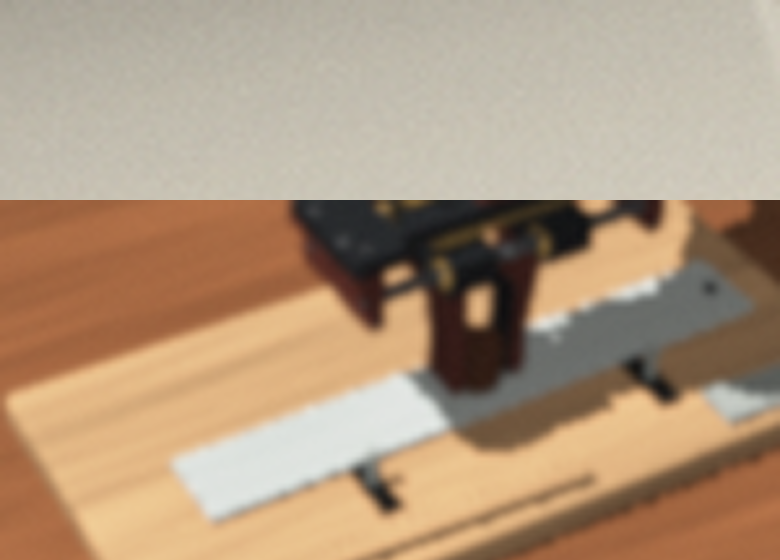

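```bash
python3 - <<'E'
from h import *
s=get("scene");g=lambda x,y:(270+(x+.5)/5.2-.5,180+(y-200+.5)/5.2-.5)
A,B=[at(s,g(*p),20)[:2] for p in[(213,520),(755,303)]]
print(A,B,np.linalg.norm(A-B));d=(B-A)/np.linalg.norm(B-A);print("yaw",np.degrees(np.arctan2(-d[0],d[1])))
n=np.array([d[1],-d[0]])
for b in[(616.2,126.5),(627.1,-33.5),(616.2,125.4),(625.7,-35.2)]: print("gap",(np.array(b)-A)@n-3)
print("from tool", [ (np.array(b)-[578.7,46.3])@[.998,.0628]-25.5 for b in[(615.5,126),(625.5,-34)]])
c=edge(6);to(593.5,46.8,27,3.6)
E
```

```text
[ 614.97074517 -112.38943323] [588.91463571 208.23994154] 321.68636403702817
yaw 4.645961217956557
gap 17.574898935375817
gap 15.479325720244827
gap 17.485800597344383
gap 13.946228374835211
from tool [np.float64(16.231559999999952), np.float64(16.163559999999954)]
F [1.98 3.63 4.02] sd [0.35 0.34 0.38] M [ 0.605 -0.268 -0.033] sd [0.024 0.035 0.026]
t 6.95 p [578.6  46.2  27.3] psi 3.6 tilt [ 0.001  0.    -1.   ] F [2.24 3.73 4.82] M [ 0.601 -0.251 -0.054] w 25.3 g 30.0
 need units [0.597 0.014 0.012] turn units -0.0
```

{"method": "move_arm", "body": {"steps": [[[0.1,0,0],0,1],[[0.1,0,0],0,1],[[0.1,0,0],0,1],[[0.1,0,0],0,1],[[0,0,0],0,1],[[0,0,0],0,1]]}}

```text
t: 7.45
ee_pos: [582.2, 46.2, 27.1]
orientation: [3.139, 0.099, -0.019]
ft_force: [-17.2, 1.4, 23.7]
width: 24.8
grasp_force: 30.0
```

```bash
python3 - <<'E'
from h import *
c=edge(5);to(593.5,46.8,27,3.6);s=get("scene")
b=cv2.resize(s["image"][175:265,290:425],None,fx=5.9,fy=5.9,interpolation=cv2.INTER_CUBIC)
cv2.imwrite("pics/crop6.png",b[:,:,::-1])
E
```

```text
F [-16.48   0.49  23.08] sd [0.46 0.6  0.46] M [ 0.143  2.774 -0.021] sd [0.038 0.025 0.024]
t 7.7 p [582.2  46.2  27.1] psi 3.6 tilt [-0.012 -0.001 -1.   ] F [-16.01   1.44  23.41] M [0.165 2.744 0.02 ] w 25.3 g 30.0
 need units [ 0.452  0.003 -0.001] turn units 0.0
```

View pics/crop6.png

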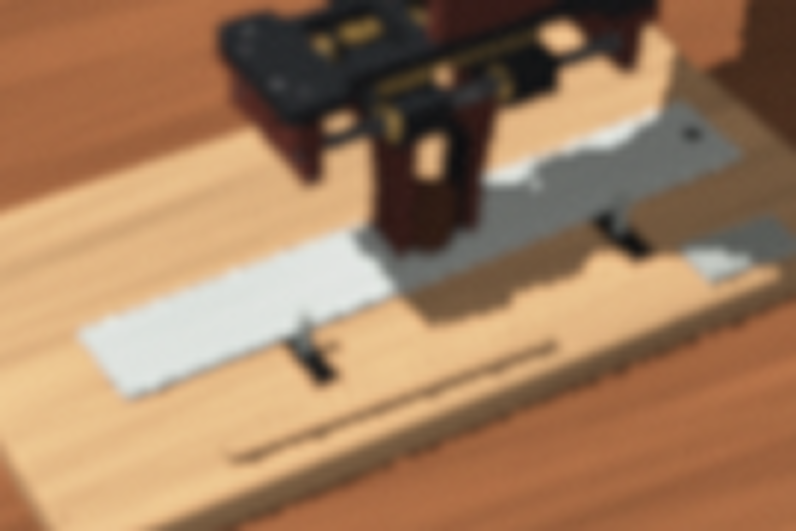

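The forces jumped (Fx −16, Fz +23 N). The picture still shows about 9 mm between the edge ((310,333) in the crop) and the bolt base (310,355), so the rigid grip seems to be pressing the blade down and locking it by friction. I'll back off, let go, and push freely from behind the knob.

{"method": "move_arm", "body": {"steps": [[[-0.12,0,0],0,1],[[-0.12,0,0],0,1],[[0,0,0],0,1]]}}

```text
t: 8.0
ee_pos: [581.4, 46.0, 27.2]
orientation: [3.14, 0.099, -0.002]
ft_force: [-1.3, 0.5, 7.0]
width: 25.4
grasp_force: 30.0
```

```bash
python3 - <<'E'
from h import *
c=edge(4);to(593.5,46.8,27,3.6)
E
```

```text
F [-2.4   0.28  8.45] sd [0.41 0.14 0.18] M [ 0.142  0.413 -0.024] sd [0.017 0.016 0.031]
t 8.2 p [581.3  46.   27.2] psi 3.6 tilt [-0.002 -0.    -1.   ] F [-2.54  0.5   8.59] M [ 0.166  0.401 -0.039] w 25.2 g 30.0
 need units [ 0.488 -0.003  0.006] turn units 0.0
```

{"method": "move_arm", "body": {"steps": [[[0,0,0],0,0.6],[[0,0,0],0,0.5],[[0,0,0],0,0.45],[[0,0,0],0,0.45],[[0,0,-0.7],0,0.45],[[0,0,-0.7],0,0.45],[[0,0,0],0,1],[[-0.65,0,0],0,1],[[-0.65,0,0],0,1],[[0,0,0],0,1],[[0,0,0],0,1],[[0,0,0],0,1],[[0,0,0.5],0,1],[[0,0,0.5],0,1],[[0,0,0.25],0,1],[[0,0,0],0,1],[[0,0,0],0,1]]}}

```text
t: 9.62
ee_pos: [549.3, 44.3, 29.8]
orientation: [3.14, 0.099, -0.003]
ft_force: [0.6, 0.0, -0.0]
width: 0.5
grasp_force: 0.0
```

```bash
python3 - <<'E'
from h import *
c=edge(4);to(560,46,30,3.6);s=get("scene")
b=cv2.resize(s["image"][175:265,290:425],None,fx=5.9,fy=5.9,interpolation=cv2.INTER_CUBIC)
cv2.imwrite("pics/crop7.png",b[:,:,::-1])
E
```

```text
F [ 0.33  0.03 -0.14] sd [0.51 0.63 0.55] M [0.018 0.003 0.01 ] sd [0.034 0.018 0.027]
t 9.82 p [550.2  44.3  31.2] psi 3.6 tilt [ 0.001  0.    -1.   ] F [-0.28  0.81 -0.61] M [0.027 0.019 0.018] w 0.4 g 0.0
 need units [ 0.397 -0.042  0.049] turn units -0.0
```

View pics/crop7.png

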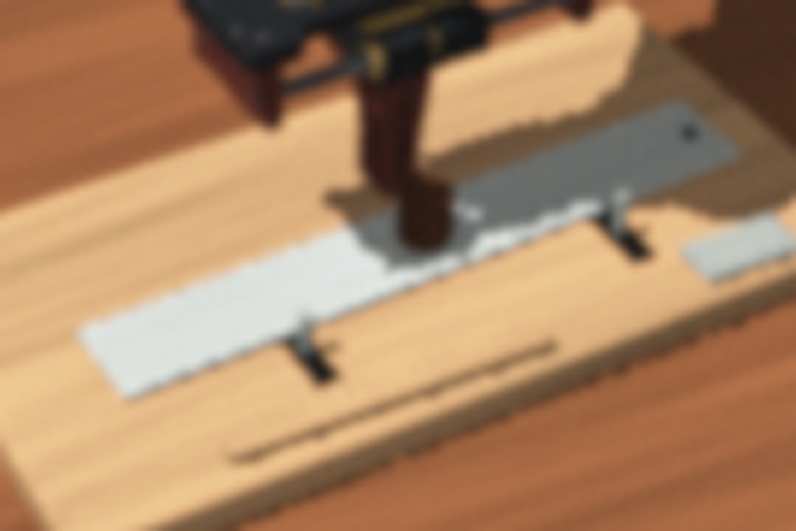

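{"method": "move_arm", "body": {"steps": [[[0.12,-0.03,0],0,1],[[0.12,0,0],0,1],[[0.12,0,0],0,1],[[0.12,0,0],0,1],[[0.08,0,0],0,1],[[0,0,0],0,1]]}}

```text
t: 10.37
ee_pos: [564.0, 46.0, 30.9]
orientation: [3.14, 0.099, -0.0]
ft_force: [-1.0, -0.0, 1.7]
width: 0.4
grasp_force: 0.7
```

```bash
python3 - <<'E'
from h import *
c=edge(4);to(568,46,30,3.6)
E
```

```text
F [-1.1  -0.45  0.55] sd [0.4  0.26 0.56] M [-0.014  0.143 -0.022] sd [0.011 0.028 0.015]
t 10.57 p [563.9  45.9  30.9] psi 3.6 tilt [ 0.  0. -1.] F [-0.97 -0.56  0.01] M [-0.016  0.128 -0.012] w 0.4 g 0.3
 need units [0.162 0.008 0.037] turn units 0.0
```

{"method": "move_arm", "body": {"steps": [[[0.06,0,0],0,1],[[0.06,0,0],0,1],[[0,0,0],0,1]]}}

```text
t: 10.82
ee_pos: [566.7, 46.1, 30.9]
orientation: [-3.14, -0.099, 0.001]
ft_force: [-3.2, 0.2, 1.6]
width: 0.6
grasp_force: 1.2
```

```bash
python3 - <<'E'
from h import *
c=edge(4);to(568,46,30,3.6);s=get("scene")
b=cv2.resize(s["image"][175:265,290:425],None,fx=5.9,fy=5.9,interpolation=cv2.INTER_CUBIC)
cv2.imwrite("pics/crop8.png",b[:,:,::-1])
E
```

```text
F [-2.14  0.03  1.15] sd [0.45 0.26 0.15] M [-0.032  0.341  0.007] sd [0.024 0.04  0.014]
t 11.02 p [566.7  46.1  30.9] psi 3.6 tilt [ 0.  0. -1.] F [-1.39 -0.02  1.22] M [-0.052  0.328 -0.003] w 0.2 g 1.0
 need units [0.05  0.009 0.036] turn units 0.0
```

View pics/crop8.png

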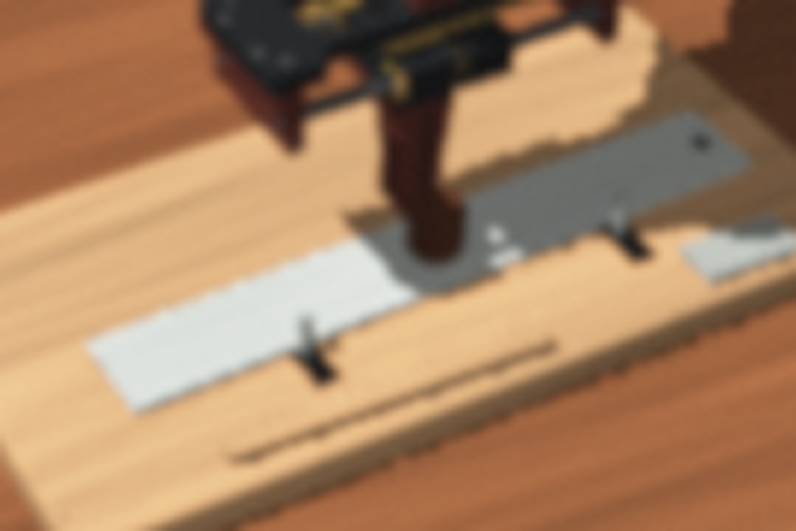

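{"method": "move_arm", "body": {"steps": [[[0.03,0,0],0,1],[[0,0,0],0,1]]}}

```text
t: 11.23
ee_pos: [567.0, 46.2, 30.8]
orientation: [3.14, 0.099, -0.002]
ft_force: [-3.4, -0.4, 2.2]
width: 0.0
grasp_force: 1.8
```

```bash
python3 - <<'E'
from h import *
c=edge(6);to(568,46,30,3.6)
E
```

```text
F [-4.02 -0.19  2.46] sd [0.41 0.45 0.4 ] M [-0.002  0.697  0.004] sd [0.039 0.047 0.031]
t 11.53 p [567.3  46.2  30.9] psi 3.6 tilt [-0. -0. -1.] F [-3.97 -0.58  2.26] M [ 0.012  0.695 -0.006] w 0.5 g 1.9
 need units [0.029 0.009 0.035] turn units 0.0
```

{"method": "move_arm", "body": {"steps": [[[0.03,0,0],0,1],[[0,0,0],0,1]]}}

```text
t: 11.7
ee_pos: [568.2, 46.3, 30.9]
orientation: [-3.14, -0.099, 0.0]
ft_force: [-4.1, 0.7, 1.6]
width: 0.8
grasp_force: 2.0
```

```bash
python3 - <<'E'
from h import *
c=edge(6);to(568,46,30,3.6)
E
```

```text
F [-4.02  1.1   2.43] sd [0.35 0.85 0.53] M [0.159 0.761 0.014] sd [0.038 0.017 0.038]
t 12.0 p [568.2  46.3  30.9] psi 3.6 tilt [-0.  0. -1.] F [-3.9   1.8   2.54] M [ 0.214  0.77  -0.015] w 0.4 g 2.0
 need units [-0.008  0.011  0.035] turn units -0.001
```

```bash
cat >> h.py <<'E'
def line(im,s,g=None,verbose=True):
    """blade's front edge in the scene picture: warm wood -> grey metal going up; line fit in world at z=20"""
    q=cv2.GaussianBlur(im,(3,3),0).astype(float);q=q[:,:,2]/(q[:,:,0]+1)
    pts=[]
    for u in range(318,415):
        v0=int(243.5-(u-313.7)*0.41)   # expected edge row, crop8
        col=q[v0-9:v0+10,u][::-1];vs=np.arange(v0-9,v0+10)[::-1]
        lo=np.percentile(col[:5],50);hi=np.percentile(col[-6:],50);t=(lo+hi)/2
        k=np.argmax(col>t)
        if hi-lo>.12 and k>0: pts.append((u,vs[k-1]-(t-col[k-1])/(col[k]-col[k-1])))
    pts=np.array(pts,float)
    W=np.array([at(s,p,20)[:2] for p in pts]);m=np.ones(len(W),bool)
    for _ in range(6):
        a=np.polyfit(W[m,1],W[m,0],1);r=W[:,0]-np.polyval(a,W[:,1]);m=abs(r)<max(1.0,2*np.std(r[m]))
    f=lambda y:np.polyval(a,y)
    print("edge n",m.sum(),len(W),"rms",r[m].std().round(2),"yaw",round(-np.degrees(np.arctan(a[0])),2),"x at y=126:",round(f(126),2),"y=-34:",round(f(-34),2),"y=46",round(f(46),2))
    out=W[~m];return pts,W,m,r
E
python3 - <<'E'
from h import *
s=get("scene")
for n in("crop6","crop7","crop8"):
    im=cv2.imread(f"pics/{n}.png")[:,:,::-1];im=cv2.resize(im,(135,90),interpolation=cv2.INTER_AREA)
    F=np.zeros((400,640,3),np.uint8);F[175:265,290:425]=im;print(n);line(F,s)
cv2.imwrite("pics/s9.png",s["image"][:,:,::-1]);pts,W,m,r=line(s["image"],s)
print([(int(p[0]),round(x,1)) for p,x in zip(pts,r)])
E
```

```text
crop6
edge n 68 92 rms 0.29 yaw 3.99 x at y=126: 602.89 y=-34: 614.06 y=46 608.48
crop7
edge n 73 92 rms 0.31 yaw 4.3 x at y=126: 601.12 y=-34: 613.15 y=46 607.14
crop8
edge n 61 87 rms 0.38 yaw 4.28 x at y=126: 609.77 y=-34: 621.74 y=46 615.76
edge n 70 87 rms 0.5 yaw 4.04 x at y=126: 611.15 y=-34: 622.45 y=46 616.8
[(318, np.float64(0.2)), (319, np.float64(0.1)), (320, np.float64(-0.1)), (321, np.float64(0.0)), (322, np.float64(0.1)), (323, np.float64(0.0)), (324, np.float64(0.1)), (325, np.float64(-0.2)), (326, np.float64(0.0)), (327, np.float64(-0.0)), (328, np.float64(0.1)), (329, np.float64(0.2)), (330, np.float64(0.1)), (331, np.float64(0.2)), (332, np.float64(0.2)), (333, np.float64(-0.0)), (334, np.float64(0.1)), (335, np.float64(0.1)), (336, np.float64(0.1)), (337, np.float64(0.2)), (338, np.float64(0.4)), (339, np.float64(1.2)), (340, np.float64(2.8)), (341, np.float64(5.3)), (342, np.float64(7.7)), (343, np.float64(5.8)), (344, np.float64(1.3)), (345, np.float64(1.3)), (346, np.float64(1.1)), (347, np.float64(0.6)), (348, np.float64(0.1)), (349, np.float64(0.1)), (350, np
[... 636 characters left out ...]
, np.float64(-0.7)), (384, np.float64(-0.7)), (385, np.float64(-1.1)), (386, np.float64(-0.9)), (387, np.float64(-0.9)), (388, np.float64(-0.8)), (389, np.float64(-0.7)), (390, np.float64(-0.9)), (391, np.float64(-0.6)), (392, np.float64(0.7)), (393, np.float64(2.9)), (394, np.float64(6.1)), (395, np.float64(8.7)), (396, np.float64(3.5)), (397, np.float64(0.6)), (398, np.float64(0.6)), (399, np.float64(0.7)), (400, np.float64(0.5)), (401, np.float64(0.6)), (402, np.float64(0.7)), (403, np.float64(1.0)), (404, np.float64(0.5)), (405, np.float64(0.5)), (406, np.float64(0.4)), (407, np.float64(0.7)), (408, np.float64(0.8)), (409, np.float64(0.9)), (410, np.float64(1.8)), (411, np.float64(4.5))]
```

{"method": "move_arm", "body": {"steps": [[[0.03,0,0],0,1],[[0,0,0],0,1]]}}

```text
t: 12.22
ee_pos: [568.9, 46.4, 30.9]
orientation: [-3.14, -0.099, 0.0]
ft_force: [-4.2, 2.1, 1.8]
width: 0.5
grasp_force: 1.8
```

```bash
python3 - <<'E'
from h import *
c=edge(5);to(568,46,30,3.6);s=get("scene");line(s["image"],s)
E
```

```text
F [-3.92  1.56  1.4 ] sd [0.72 0.43 0.39] M [ 0.306  0.692 -0.008] sd [0.043 0.044 0.023]
t 12.47 p [569.1  46.3  30.9] psi 3.6 tilt [ 0.  0. -1.] F [-4.08  2.16  1.62] M [0.349 0.647 0.014] w 0.4 g 1.6
 need units [-0.044  0.011  0.036] turn units 0.0
edge n 62 87 rms 0.35 yaw 3.46 x at y=126: 613.22 y=-34: 622.89 y=46 618.05
```

{"method": "move_arm", "body": {"steps": [[[0.02,0,0],0,1],[[0,0,0],0,1]]}}

```text
t: 12.68
ee_pos: [569.2, 46.3, 30.9]
orientation: [-3.14, -0.099, 0.001]
ft_force: [-5.0, 2.4, 1.9]
width: 0.5
grasp_force: 2.2
```

```bash
python3 - <<'E'
from h import *
c=edge(5);to(568,46,30,3.6);s=get("scene");line(s["image"],s)
E
```

```text
F [-5.28  1.73  1.82] sd [0.67 0.36 0.24] M [ 0.321  0.845 -0.001] sd [0.049 0.026 0.039]
t 12.93 p [569.2  46.3  30.9] psi 3.6 tilt [-0.001  0.    -1.   ] F [-5.98  2.14  2.22] M [0.36  0.822 0.008] w -0.1 g 2.1
 need units [-0.049  0.01   0.035] turn units -0.0
edge n 62 86 rms 0.35 yaw 3.4 x at y=126: 613.39 y=-34: 622.9 y=46 618.14
```

{"method": "move_arm", "body": {"steps": [[[0.02,0,0],0,1],[[0,0,0],0,1]]}}

```text
t: 13.15
ee_pos: [569.2, 46.3, 30.8]
orientation: [-3.14, -0.099, 0.003]
ft_force: [-7.0, 3.1, 2.9]
width: 0.6
grasp_force: 2.8
```

```bash
python3 - <<'E'
from h import *
c=edge(5);to(568,46,30,3.6);s=get("scene");line(s["image"],s)
E
```

```text
F [-6.7   1.51  3.24] sd [0.39 0.56 0.4 ] M [0.328 1.037 0.017] sd [0.018 0.024 0.031]
t 13.4 p [569.2  46.3  30.8] psi 3.6 tilt [-0.002 -0.    -1.   ] F [-6.67  1.28  3.96] M [0.315 1.078 0.042] w 0.4 g 2.8
 need units [-0.049  0.011  0.034] turn units 0.001
edge n 61 86 rms 0.32 yaw 3.43 x at y=126: 613.32 y=-34: 622.9 y=46 618.11
```

{"method": "move_arm", "body": {"steps": [[[0.02,0,-0.02],0,1],[[0,0,0],0,1]]}}

```text
t: 13.62
ee_pos: [569.6, 46.4, 31.3]
orientation: [-3.14, -0.099, 0.003]
ft_force: [-5.4, 1.8, 2.1]
width: 0.5
grasp_force: 2.7
```

```bash
python3 - <<'E'
from h import *
c=edge(5);to(568,46,30,3.6);s=get("scene");pts,W,m,r=line(s["image"],s)
cv2.imwrite("pics/s10.png",s["image"][:,:,::-1])
# bolt columns: darkness/brightness profile along x-direction at each bolt, initial vs now
for n in("scene0","s9","s10"):
    im=cv2.imread(f"pics/{n}.png")[:,:,::-1]
    for yb in(126.3,-34):
        x0=616 if yb>0 else 626
        row=[]
        for dx in range(-12,25,2):
            p=proj(s,[x0+dx,yb+0.06*-dx*-1,19]);v=cv2.getRectSubPix(im.astype(np.float32),(1,1),(float(p[0]),float(p[1])))[0,0];row.append((int(v.mean()),round(float(v[2]/v[0]),1)))
        print(n,yb,row)
E
```

```text
F [-6.35  1.97  1.88] sd [0.2  0.35 0.37] M [0.324 1.048 0.   ] sd [0.015 0.018 0.014]
t 13.87 p [569.6  46.4  31.2] psi 3.6 tilt [-0.002 -0.    -1.   ] F [-6.54  1.97  2.39] M [0.348 1.077 0.012] w 0.7 g 2.7
 need units [-0.065  0.01   0.048] turn units -0.001
edge n 61 86 rms 0.34 yaw 3.35 x at y=126: 613.67 y=-34: 623.03 y=46 618.35
scene0 126.3 [(46, 0.8), (58, 0.9), (70, 1.0), (82, 1.0), (91, 1.0), (88, 1.0), (75, 0.9), (62, 0.9), (46, 0.9), (39, 0.8), (38, 0.8), (37, 0.8), (42, 0.7), (47, 0.7), (67, 0.6), (90, 0.6), (125, 0.6), (155, 0.6), (172, 0.6)]
scene0 -34 [(61, 0.9), (75, 0.9), (85, 0.9), (88, 0.9), (86, 0.9), (77, 1.0), (63, 0.9), (51, 0.9), (44, 0.8), (40, 0.8), (38, 0.8), (39, 0.7), (37, 0.8), (51, 0.7), (74, 0.6), (107, 0.6), (144, 0.6), (169, 0.6), (183, 0.6)]
s9 126.3 [(105, 1.0), (105, 1.0), (102, 1.0), (100, 1.0), (99, 1.0), (90, 1.0), (76, 1.0), (60, 0.9), (44, 0.9), (37, 0.8), (38, 0.8), (37, 0.8), (42, 0.7), (47, 0.7), (68, 0.6), (92, 0.6), (127, 0.6), (157, 0.6), (173, 0.6)]
s9 -34 [(215, 1.0), (202, 1.0), (184, 1.0), (156, 1.0), (125, 1.0), (99, 1.0), (75, 1.0), (59, 0.9), (49, 0.8), (42, 0.8), (39, 0.8), (40, 0.7), (38, 0.8), (52, 0.7), (75, 0.6), (108, 0.6), (145, 0.6), (170, 0.6), (184, 0.6)]
s10 126.3 [(106, 1.0), (107, 1.0), (107, 1.0), (107, 1.0), (106, 1.0), (97, 1.0), (84, 1.0), (67, 0.9), (49, 0.9), (41, 0.9), (40, 0.8), (38, 0.8), (43, 0.7), (48, 0.7), (69, 0.6), (91, 0.6), (127, 0.6), (157, 0.6), (174, 0.6)]
s10 -34 [(214, 1.0), (202, 1.0), (184, 1.0), (158, 1.0), (128, 1.0), (103, 1.0), (81, 1.0), (65, 0.9), (52, 0.9), (44, 0.8), (39, 0.8), (40, 0.8), (38, 0.8), (52, 0.6), (75, 0.6), (109, 0.6), (146, 0.6), (171, 0.6), (184, 0.6)]
```

Both bolts are now deflected slightly: total push is about 6 N including sliding friction, the yaw has settled at 3.4°, and the left bolt's image shifted by about 0.9 mm. Next I'll withdraw gently and go for the weight.

{"method": "move_arm", "body": {"steps": [[[-0.03,0,0],0,1],[[-0.03,0,0],0,1],[[-0.04,0,0],0,1],[[-0.05,0,0],0,1],[[-0.1,0,0],0,1],[[-0.3,0,0],0,1],[[-0.2,0,-0.5],0,1],[[0,0,-1],0,1],[[0,0,-1],0,1],[[0,0,-1],0,0.3],[[0,0,-1],0,0.3],[[-0.5,1,0],0,0.3],[[-0.5,1,0],0,0.3],[[-0.5,1,0],0,0.3],[[-0.2,1,0],0,0.3],[[0,1,0],0,0.3],[[0,1,0],0,0.3],[[0,1,0],0,0.3],[[0,1,0],0,0.3],[[0,1,0],0,0.3]]}}

```text
t: 15.58
ee_pos: [523.1, -183.3, 144.1]
orientation: [3.14, 0.098, 0.001]
ft_force: [-0.2, 0.8, -0.3]
width: 60.9
grasp_force: 0.0
```

{"method": "move_arm", "body": {"steps": [[[0,1,0],0,0.3],[[0,1,0],0,0.3],[[0,1,0],0,0.3],[[0,1,0],0,0.3],[[0,0,0],0,0.3],[[0,0,0],0,0.3]]}}

```text
t: 16.08
ee_pos: [529.4, -282.8, 143.8]
orientation: [3.14, 0.095, 0.001]
ft_force: [-0.0, -0.4, 0.2]
width: 61.3
grasp_force: 0.0
```

```bash
python3 - <<'E'
from h import *
c=get("top");s=get("scene");line(s["image"],s)
cv2.imwrite("pics/t11.png",c["image"][:,:,::-1]);cv2.imwrite("pics/s11.png",s["image"][:,:,::-1])
for n in("s10","s11"):
    im=cv2.imread(f"pics/{n}.png")[:,:,::-1]
    for yb in(126.3,-34):
        x0=616 if yb>0 else 626
        print(n,yb,[int(cv2.getRectSubPix(im.astype(np.float32),(1,1),tuple(map(float,proj(s,[x0+dx,yb+.06*dx,19]))))[0,0].mean()) for dx in range(-12,15,2)])
# knob in top: dark reddish blob near predicted
im=c["image"].astype(float);p=proj(c,[593,47,49]);print("pred",p)
hsv=cv2.cvtColor(c["image"],cv2.COLOR_RGB2HSV)
u,v=map(int,p.round());w=c["image"][v-12:v+13,u-12:u+13].astype(int)
m=((w[:,:,0]<150)&(w[:,:,0]-w[:,:,2]>25)).astype(np.uint8)
n,l,st,ce=cv2.connectedComponentsWithStats(m)
for i in range(1,n):
    if st[i,4]>15: q=ce[i]+[u-12,v-12];print("blob",st[i],q,at(c,q,49)[:2],at(c,q,40)[:2])
# top edge / blade mask
for x in cams.cut_out("top","straightedge")[:1]:
    r=cv2.minAreaRect(cv2.findNonZero(x["pixels"].astype(np.uint8)));print("blade",x["p"],at(c,r[0],23)[:2],r)
to(512.5,-397,120,3.5)
E
```

```text
edge n 71 88 rms 0.34 yaw 3.18 x at y=126: 613.09 y=-34: 621.99 y=46 617.54
s10 126.3 [106, 107, 107, 107, 106, 97, 84, 67, 49, 41, 40, 38, 43, 48]
s10 -34 [214, 202, 184, 158, 128, 103, 81, 65, 52, 44, 39, 40, 38, 52]
s11 126.3 [229, 222, 205, 177, 146, 115, 88, 69, 50, 41, 40, 38, 43, 48]
s11 -34 [195, 193, 179, 153, 122, 97, 74, 57, 48, 42, 40, 41, 38, 52]
pred [274.98560144 178.37346623]
blob [ 9  0 16  8 63] [281.01587302 168.77777778] [615.67782955  29.81536392] [618.57288972  30.34116169]
blob [ 9  9  7  9 51] [274.96078431 178.8627451 ] [591.76659783  47.18221985] [594.41050084  47.89043441]
blob [11 22 14  3 24] [282.  189.5] [562.88749723  32.78475003] [565.22806193  33.34173744]
blade 0.81 [594.11652899  49.94777007] ((274.8816833496094, 180.89910888671875), (18.735877990722656, 127.42787170410156), 80.25636291503906)
t 16.23 p [ 529.3 -280.8  143.8] psi 3.63 tilt [-0.  0. -1.] F [-0.25  0.92  0.28] M [ 0.025  0.041 -0.018] w 61.3 g 0.0
 need units [-0.966  4.595  0.95 ] turn units 0.026
```

Both bolts still show residual deflection with the robot away, so the blade is touching both. Now to grasp the grey weight.

{"method": "move_arm", "body": {"steps": [[[-0.25,1,0],0.03,0.3],[[-0.25,1,0],0,0.3],[[-0.25,1,0],0,0.3],[[-0.22,1,0],0,0.3],[[0,0.6,0],0,0.3],[[0,0,0.95],0,0.3],[[0,0,0.5],0,0.3],[[0,0,0],0,0.3],[[0,0,0],0,0.3],[[0,0,0],0,0.3]]}}

```text
t: 17.07
ee_pos: [513.0, -397.3, 108.0]
orientation: [-3.14, -0.096, 0.0]
ft_force: [1.3, 0.4, -0.9]
width: 61.4
grasp_force: 0.0
```

```bash
python3 - <<'E'
from h import *
s=get("scene");c=get("top");to(512.7,-397,14,3.4)
# grey blob (weight top) in scene
im=s["image"].astype(int);w=im[225:270,165:205];m=((w.max(2)-w.min(2)<25)&(w.mean(2)>120)).astype(np.uint8)
n,l,st,ce=cv2.connectedComponentsWithStats(m)
for i in range(1,n):
    if st[i,4]>15:print(st[i],ce[i]+[165,225],at(s,ce[i]+[165,225],45)[:2])
E
```

```text
t 17.17 p [ 513.2 -397.8  108.6] psi 3.5 tilt [ 0.001 -0.001 -1.   ] F [ 0.11  0.53 -0.66] M [ 0.033  0.024 -0.01 ] w 61.5 g 0.0
 need units [-0.023 -0.036  3.784] turn units 0.02
[ 10  11  13  24 142] [180.36619718 244.66901408] [ 520.28785088 -404.6115371 ]
```

{"method": "move_arm", "body": {"steps": [[[0,0,0.8],0,0.3],[[0,0,0.8],0,0.3],[[0,0,0.8],0,0.3],[[0,0,0.7],0,0.3],[[0,0,0.5],0,0.3],[[0,0,0.18],0,0.3],[[0,0,0],0,0.3],[[0,0,0],0,0.3]]}}

```text
t: 17.83
ee_pos: [513.0, -398.4, 13.9]
orientation: [3.14, 0.095, 0.001]
ft_force: [0.3, 0.5, -0.2]
width: 61.3
grasp_force: 0.0
```

{"method": "move_arm", "body": {"steps": [[[0,0,0],0,0.6],[[0,0,0],0,1],[[0,0,0],0,1],[[0,0,0],0,1],[[0,0,0],0,1],[[0,0,0],0,1],[[0,0,-0.2],0,1],[[0,0,-0.6],0,1],[[0,0,-1],0,1],[[0,0,-1],0,1],[[0,0,-1],0,1],[[0,0,-1],0,1],[[0,0,0],0,1],[[0,0,0],0,1]]}}

```text
t: 19.0
ee_pos: [513.2, -398.8, 134.8]
orientation: [3.138, 0.095, 0.004]
ft_force: [-0.2, 0.2, -5.2]
width: 39.4
grasp_force: 30.0
```

```bash
python3 - <<'E'
from h import *
edge(3);to(596.5,-12.4,134,3.4)
E
```

```text
F [-0.48 -0.16 -4.78] sd [0.25 0.77 0.35] M [ 0.016  0.061 -0.008] sd [0.009 0.019 0.05 ]
t 19.15 p [ 511.4 -397.2  131.3] psi 3.45 tilt [-0.003  0.002 -1.   ] F [-0.18  0.29 -5.21] M [0.015 0.05  0.053] w 39.3 g 30.0
 need units [  4.325 -15.161  -0.086] turn units 0.01
```

{"method": "move_arm", "body": {"steps": [[[0.2,-0.6,0],0,1],[[0.27,-0.95,0],0,1],[[0.27,-0.95,0],0,1],[[0.27,-0.95,0],0,1],[[0.27,-0.95,0],0,1],[[0.27,-0.95,0],0,1],[[0.27,-0.95,0],0,1],[[0.27,-0.95,0],0,1],[[0.27,-0.95,0],0,1],[[0.27,-0.95,0],0,1],[[0.27,-0.95,0],0,1],[[0.27,-0.95,0],0,1],[[0.27,-0.95,0],0,1],[[0.27,-0.95,0],0,1],[[0.27,-0.95,0],0,1],[[0.27,-0.95,0],0,1],[[0.08,-0.3,0],0,1],[[0,0,0],0,1],[[0,0,0],0,1],[[0,0,0],0,1]]}}

```text
t: 20.82
ee_pos: [597.1, -14.2, 132.5]
orientation: [3.14, 0.094, -0.002]
ft_force: [-0.2, -0.9, -3.9]
width: 39.2
grasp_force: 30.0
```

```bash
python3 - <<'E'
from h import *
edge(3);to(596.5,-12.4,60,3.4);s=get("scene")
o,p,T=pose()
# weight silhouette in the scene: compare held cylinder with the prediction (bottom rim z=p-14)
cv2.imwrite("pics/s12.png",s["image"][:,:,::-1])
im=s["image"].astype(int);q=proj(s,[p[0],p[1],p[2]-14]);print("pred bottom centre",q)
u=int(q[0])
for dv in(-2,-4,-6):
    v=int(q[1])+dv;print(v,[(x,*im[v,x]) for x in range(u-14,u+15,2)])
E
```

```text
F [ 0.08 -0.3  -4.27] sd [0.21 0.27 0.25] M [-0.02  -0.016  0.007] sd [0.045 0.024 0.012]
t 20.97 p [597.5 -14.6 133. ] psi 3.37 tilt [-0. -0. -1.] F [-0.09 -0.17 -3.98] M [-0.083  0.016  0.014] w 39.7 g 30.0
 need units [-0.035 -0.092  2.921] turn units -0.006
pred bottom centre [344.26746948 194.46698736]
192 [(330, np.int64(162), np.int64(101), np.int64(66)), (332, np.int64(122), np.int64(74), np.int64(49)), (334, np.int64(60), np.int64(34), np.int64(26)), (336, np.int64(52), np.int64(27), np.int64(23)), (338, np.int64(58), np.int64(44), np.int64(41)), (340, np.int64(89), np.int64(90), np.int64(86)), (342, np.int64(93), np.int64(96), np.int64(92)), (344, np.int64(93), np.int64(95), np.int64(91)), (346, np.int64(92), np.int64(95), np.int64(91)), (348, np.int64(91), np.int64(93), np.int64(89)), (350, np.int64(93), np.int64(94), np.int64(88)), (352, np.int64(194), np.int64(157), np.int64(119)), (354, np.int64(233), np.int64(191), np.int64(139)), (356, np.int64(233), np.int64(192), np.int64(139)), (358, np.int64(231), np.int64(190), np.int64(138))]
190 [(330, np.int64(167), np.int64(1
[... 760 characters left out ...]
int64(65)), (332, np.int64(83), np.int64(48), np.int64(34)), (334, np.int64(49), np.int64(26), np.int64(22)), (336, np.int64(52), np.int64(27), np.int64(22)), (338, np.int64(54), np.int64(39), np.int64(36)), (340, np.int64(83), np.int64(84), np.int64(81)), (342, np.int64(93), np.int64(95), np.int64(92)), (344, np.int64(92), np.int64(94), np.int64(90)), (346, np.int64(92), np.int64(95), np.int64(91)), (348, np.int64(93), np.int64(95), np.int64(91)), (350, np.int64(90), np.int64(92), np.int64(88)), (352, np.int64(67), np.int64(66), np.int64(62)), (354, np.int64(44), np.int64(30), np.int64(26)), (356, np.int64(95), np.int64(63), np.int64(45)), (358, np.int64(202), np.int64(153), np.int64(107))]
```

{"method": "move_arm", "body": {"steps": [[[-0.04,-0.09,0.7],0,1],[[0,0,0.8],0,1],[[0,0,0.8],0,1],[[0,0,0.6],0,1],[[0,0,0.4],0,1],[[0,0,0.2],0,1],[[0,0,0],0,1],[[0,0,0],0,1]]}}

```text
t: 21.68
ee_pos: [597.1, -11.6, 46.1]
orientation: [3.14, 0.094, 0.001]
ft_force: [0.4, 1.1, -3.7]
width: 39.0
grasp_force: 30.0
```

```bash
python3 - <<'E'
from h import *
edge(3);to(596.5,-12.4,38,3.4);s=get("scene");o,p,T=pose();im=s["image"].astype(int)
cv2.imwrite("pics/s13.png",s["image"][:,:,::-1])
zb=p[2]-14;a=np.radians(np.arange(0,360,3))
rim=lambda x,y,z:np.array([proj(s,[x+20*np.cos(t),y+20*np.sin(t),z]) for t in a])
R_=rim(p[0],p[1],zb);i=R_[:,1].argmax();print("pred rim lowest",R_[i],"cols",R_[:,0].min(),R_[:,0].max())
for u in(int(R_[i,0])-4,int(R_[i,0]),int(R_[i,0])+4):
    print(u,[(v,im[v,u].tolist()) for v in range(int(R_[i,1])-8,int(R_[i,1])+14)])
print("edge row at these cols for scene edge line x(y)=617.54@46, yaw3.18")
for y in(-30,-12,5): print(proj(s,[617.54-(y-46)*np.tan(np.radians(3.18)),y,20]))
E
```

```text
F [ 0.15  0.08 -4.76] sd [0.76 0.38 0.8 ] M [ 0.025  0.001 -0.009] sd [0.002 0.037 0.026]
t 21.83 p [597.5 -11.4  46.7] psi 3.45 tilt [ 0.002 -0.    -1.   ] F [ 0.14  0.6  -4.95] M [ 0.022 -0.051 -0.034] w 38.9 g 30.0
 need units [-0.043  0.037  0.349] turn units 0.01
pred rim lowest [345.01870323 226.39155879] cols 336.6941947304864 352.59074130622724
341 [(218, [89, 90, 86]), (219, [88, 90, 86]), (220, [89, 90, 87]), (221, [88, 91, 86]), (222, [90, 91, 88]), (223, [90, 92, 89]), (224, [92, 95, 91]), (225, [94, 97, 93]), (226, [101, 104, 101]), (227, [111, 114, 110]), (228, [118, 122, 117]), (229, [124, 128, 123]), (230, [135, 139, 134]), (231, [146, 150, 145]), (232, [149, 153, 148]), (233, [136, 140, 135]), (234, [106, 109, 105]), (235, [80, 76, 70]), (236, [100, 81, 63]), (237, [153, 120, 86]), (238, [198, 156, 113]), (239, [223, 178, 129])]
345 [(218, [91, 93, 89]), (219, [92, 94, 90]), (220, [92, 95, 91]), (221, [90, 93, 89]), (222, [91, 94, 90]), (223, [91, 93, 89]), (224, [92, 94, 90]), (225, [94, 96, 93]), (226, [99, 101, 98]), (227, [104, 106, 104]), (228, [106, 110, 107]),
[... 188 characters left out ...]
3, 37, 32]), (238, [54, 44, 36]), (239, [111, 86, 63])]
349 [(218, [90, 92, 88]), (219, [90, 92, 88]), (220, [90, 92, 89]), (221, [89, 91, 88]), (222, [89, 91, 88]), (223, [91, 93, 90]), (224, [94, 96, 93]), (225, [99, 102, 99]), (226, [103, 105, 103]), (227, [105, 108, 106]), (228, [107, 110, 106]), (229, [108, 108, 104]), (230, [108, 102, 93]), (231, [111, 94, 77]), (232, [113, 89, 65]), (233, [116, 90, 64]), (234, [117, 90, 64]), (235, [115, 89, 63]), (236, [114, 89, 63]), (237, [126, 97, 69]), (238, [157, 121, 87]), (239, [201, 158, 113])]
edge row at these cols for scene edge line x(y)=617.54@46, yaw3.18
[342.22527244 232.87364455]
[348.50893238 230.4829045 ]
[354.36760616 228.25243535]
```

The rim's image row agrees with the prediction to within 0.5 mm, so the weight is centred on the blade. Lower it.

{"method": "move_arm", "body": {"steps": [[[0,0,0.1],0,1],[[0,0,0.1],0,1],[[0,0,0.08],0,1],[[0,0,0.04],0,1],[[0,0,0],0,1],[[0,0,0],0,1]]}}

```text
t: 22.38
ee_pos: [596.6, -11.3, 37.5]
orientation: [-3.14, -0.095, 0.0]
ft_force: [0.6, -0.0, -4.0]
width: 39.4
grasp_force: 30.0
```

```bash
python3 - <<'E'
from h import *
edge(4);to(597.5,-12.4,37,3.4)
E
```

```text
F [ 0.26  0.14 -4.53] sd [0.29 0.3  0.31] M [ 0.03  -0.013  0.01 ] sd [0.018 0.008 0.044]
t 22.58 p [596.8 -11.3  37.8] psi 3.45 tilt [ 0. -0. -1.] F [ 0.26 -0.35 -4.2 ] M [ 0.036 -0.013  0.008] w 38.9 g 30.0
 need units [0.026 0.044 0.03 ] turn units 0.011
```

{"method": "move_arm", "body": {"steps": [[[0,0,0.03],0,1],[[0,0,0],0,1],[[0,0,0],0,1]]}}

```text
t: 22.83
ee_pos: [596.8, -11.3, 37.0]
orientation: [3.14, 0.095, 0.0]
ft_force: [0.2, -0.1, -4.3]
width: 39.3
grasp_force: 30.0
```

{"method": "move_arm", "body": {"steps": [[[0,0,0.02],0,1],[[0,0,0],0,1],[[0,0,0],0,1]]}}

```text
t: 23.08
ee_pos: [596.8, -11.3, 37.0]
orientation: [3.14, 0.095, 0.001]
ft_force: [-1.8, 0.4, 3.7]
width: 39.2
grasp_force: 30.0
```

```bash
python3 - <<'E'
from h import *
edge(4);to(597.5,-12.4,37,3.4)
E
```

```text
F [-2.59 -0.27  5.94] sd [0.78 0.43 0.13] M [0.042 0.461 0.021] sd [0.008 0.015 0.022]
t 23.28 p [596.9 -11.4  37. ] psi 3.45 tilt [ 0. -0. -1.] F [-3.69 -0.55  5.83] M [0.052 0.455 0.005] w 39.2 g 30.0
 need units [ 0.023  0.043 -0.001] turn units 0.01
```

{"method": "move_arm", "body": {"steps": [[[0,0,-0.015],0,1],[[0,0,0],0,1]]}}

```text
t: 23.45
ee_pos: [596.8, -11.4, 37.0]
orientation: [3.14, 0.095, 0.001]
ft_force: [-1.2, 0.1, 1.8]
width: 39.2
grasp_force: 30.0
```

```bash
python3 - <<'E'
from h import *
edge(3)
E
```

```text
F [-1.43 -0.3   3.61] sd [0.37 0.13 0.7 ] M [ 0.038  0.264 -0.019] sd [0.026 0.019 0.015]
```

{"method": "move_arm", "body": {"steps": [[[0,0,0],0,0.53],[[0,0,0],0,0.5],[[0,0,0],0,0.46],[[0,0,0],0,0.44],[[0,0,0],0,0.44],[[0,0,0],0,0.44]]}}

```text
t: 24.1
ee_pos: [596.7, -11.3, 36.7]
orientation: [-3.14, -0.095, 0.0]
ft_force: [0.3, 0.0, 0.2]
width: 48.8
grasp_force: 0.0
```

```bash
python3 - <<'E'
from h import *
edge(4);to(597.5,-12.4,37,3.4);s=get("scene");line(s["image"],s)
E
```

```text
F [0.42 0.11 0.11] sd [0.72 0.29 0.44] M [-0.005  0.017 -0.   ] sd [0.022 0.039 0.012]
t 24.3 p [596.7 -11.3  36.8] psi 3.45 tilt [ 0. -0. -1.] F [ 0.14 -0.16  0.63] M [0.009 0.079 0.017] w 48.5 g 0.0
 need units [ 0.03   0.045 -0.008] turn units 0.011
edge n 67 87 rms 0.41 yaw 2.93 x at y=126: 614.18 y=-34: 622.37 y=46 618.27
```

Released with no force on the fingers. Rise straight up, move off and check.

{"method": "move_arm", "body": {"steps": [[[0,0,-0.3],0,0.44],[[0,0,-0.6],0,0.44],[[0,0,-1],0,0.44],[[0,0,-1],0,0.44],[[0,0,-1],0,0.44],[[0,0,-1],0,0.44],[[0,0,-0.5],0,0.44],[[-0.3,1,0],0,0.44],[[-0.3,1,0],0,0.44],[[-0.3,1,0],0,0.44],[[-0.3,1,0],0,0.44],[[-0.3,1,0],0,0.44],[[-0.3,1,0],0,0.44],[[-0.3,1,0],0,0.44],[[-0.3,1,0],0,0.44],[[-0.3,1,0],0,0.44],[[0,1,0],0,0.44],[[0,1,0],0,0.44],[[0,0,0],0,0.44],[[0,0,0],0,0.44]]}}

```text
t: 26.02
ee_pos: [545.4, -290.8, 171.5]
orientation: [-3.14, -0.091, 0.001]
ft_force: [-0.4, 0.0, -1.2]
width: 49.4
grasp_force: 0.0
```

```bash
python3 - <<'E'
from h import *
c=get("top");s=get("scene");line(s["image"],s);cv2.imwrite("pics/s14.png",s["image"][:,:,::-1]);cv2.imwrite("pics/t14.png",c["image"][:,:,::-1])
for n in("scene0","s10","s11","s14"):
    im=cv2.imread(f"pics/{n}.png")[:,:,::-1]
    for yb in(126.3,-34):
        x0=616 if yb>0 else 626
        print(n,yb,[int(cv2.getRectSubPix(im.astype(np.float32),(1,1),tuple(map(float,proj(s,[x0+dx,yb+.06*dx,19]))))[0,0].mean()) for dx in range(-12,15,2)])
for n,cam in(("top",c),("scene",s)):
    for d in cams.boxes_of(n,"weight"): print(n,np.round(d["rect"],1),round(d["p"],2),at(cam,d["rect"][:2],45).round(0)[:2])
# weight top disc in top image
im=c["image"].astype(int);p=proj(c,[597,-12,68]);u,v=map(int,p);print(p,[im[v,x].tolist() for x in range(u-12,u+13,3)])
to(0,0,0)
E
```

```text
edge n 77 89 rms 0.95 yaw 2.98 x at y=126: 613.49 y=-34: 621.81 y=46 617.65
scene0 126.3 [46, 58, 70, 82, 91, 88, 75, 62, 46, 39, 38, 37, 42, 47]
scene0 -34 [61, 75, 85, 88, 86, 77, 63, 51, 44, 40, 38, 39, 37, 51]
s10 126.3 [106, 107, 107, 107, 106, 97, 84, 67, 49, 41, 40, 38, 43, 48]
s10 -34 [214, 202, 184, 158, 128, 103, 81, 65, 52, 44, 39, 40, 38, 52]
s11 126.3 [229, 222, 205, 177, 146, 115, 88, 69, 50, 41, 40, 38, 43, 48]
s11 -34 [195, 193, 179, 153, 122, 97, 74, 57, 48, 42, 40, 41, 38, 52]
s14 126.3 [230, 223, 206, 179, 148, 116, 88, 69, 50, 41, 40, 39, 44, 48]
s14 -34 [104, 100, 94, 88, 79, 69, 56, 46, 37, 32, 31, 35, 36, 52]
top [416.5 208.9  16.6  16. ] 0.83 [ 476. -286.]
top [300.2 175.1  18.8  20.4] 0.71 [595. -15.]
scene [222.1 229.4  14.4  21.2] 0.88 [ 510. -302.]
scene [200.3 274.8  17.   27.4] 0.85 [ 632. -377.]
scene [342.8 215.7  17.7  23.4] 0.83 [590. -13.]
scene [174.7 230.7  21.8  20.3] 0.68 [ 465. -411.]
scene [413.7 215.9  19.4  11.1] 0.4 [666. 147.]
[298.34824203 171.76008038] [[136, 135, 128], [136, 136, 131], [114, 118, 115], [113, 117, 115], [112, 115, 112], [111, 116, 116], [116, 118, 116], [125, 129, 128], [131, 134, 136]]
t 26.22 p [ 545.7 -288.8  171.7] psi 3.51 tilt [-0.001  0.    -1.   ] F [ 0.43 -0.21 -0.55] M [-0.002  0.049  0.007] w 49.0 g 0.0
 need units [-21.076 -12.862   6.885] turn units None
```

```bash
python3 - <<'E'
from h import *
s=get("scene")
I={n:cv2.imread(f"pics/{n}.png")[:,:,::-1] for n in("s9","s10","s11")};I["now"]=s["image"]
for n,im in I.items():
    pts,W,m,r=line(im,s);x=W[:,0]+(W[:,1]-46)*np.tan(np.radians(3.2))
    for a,b in((318,327),(327,337),(371,380),(381,390),(398,406)):
        k=(pts[:,0]>=a)&(pts[:,0]<b);print("  cols",a,b,"y",W[k,1].mean().round(0),"x'",np.median(x[k]).round(2),"n",k.sum())
# shifts of a patch around each bolt's shadow/upper part relative to s11, by ECC-like phase correlation on luminance-gradient
E
```

```text
edge n 70 87 rms 0.5 yaw 4.04 x at y=126: 611.15 y=-34: 622.45 y=46 616.8
  cols 318 327 y -87.0 x' 618.79 n 9
  cols 327 337 y -61.0 x' 618.52 n 10
  cols 371 380 y 68.0 x' 616.15 n 9
  cols 381 390 y 99.0 x' 615.13 n 9
  cols 398 406 y 151.0 x' 615.9 n 8
edge n 61 86 rms 0.34 yaw 3.35 x at y=126: 613.67 y=-34: 623.03 y=46 618.35
  cols 318 327 y -87.0 x' 618.72 n 9
  cols 327 337 y -61.0 x' 618.63 n 10
  cols 371 380 y 67.0 x' 617.88 n 9
  cols 381 390 y 98.0 x' 616.55 n 9
  cols 398 406 y 150.0 x' 618.39 n 8
edge n 71 88 rms 0.34 yaw 3.18 x at y=126: 613.09 y=-34: 621.99 y=46 617.54
  cols 318 327 y -86.0 x' 617.36 n 9
  cols 327 337 y -60.0 x' 617.34 n 10
  cols 371 380 y 67.0 x' 617.28 n 9
  cols 381 390 y 98.0 x' 617.34 n 9
  cols 398 406 y 150.0 x' 617.45 n 8
edge n 71 88 rms 0.83 yaw 3.04 x at y=126: 613.5 y=-34: 621.99 y=46 617.74
  cols 318 327 y -86.0 x' 616.84 n 9
  cols 327 337 y -60.0 x' 615.86 n 10
  cols 371 380 y 66.0 x' 618.67 n 9
  cols 381 390 y 98.0 x' 617.29 n 9
  cols 398 406 y 150.0 x' 617.4 n 8
```

{"method": "move_arm", "body": {"steps": [[[-1,0.5,-0.5],0,0.44],[[-1,0.5,-0.5],0,0.44],[[-1,0.5,-0.5],0,0.44],[[-1,0.5,-0.5],0,0.44],[[-1,0.5,0],0,0.44],[[-1,0.5,0],0,0.44],[[-1,0.5,0],0,0.44],[[-1,0.5,0],0,0.44],[[0,0,0],0,0.44],[[0,0,0],0,0.44]]}}

```text
t: 27.1
ee_pos: [351.7, -401.7, 222.0]
orientation: [3.14, 0.092, 0.0]
ft_force: [0.2, 0.6, 0.5]
width: 49.4
grasp_force: 0.0
```

```bash
python3 - <<'E'
from h import *
s=get("scene");c=get("top");cv2.imwrite("pics/s15.png",s["image"][:,:,::-1]);cv2.imwrite("pics/t15.png",c["image"][:,:,::-1])
I={n:cv2.imread(f"pics/{n}.png")[:,:,::-1] for n in("s11","s15")}
for n,im in I.items():
    pts,W,m,r=line(im,s);x=W[:,0]+(W[:,1]-46)*np.tan(np.radians(3.2))
    for a,b in((318,322),(322,327),(327,332),(332,337),(371,380),(381,390),(398,406)):
        k=(pts[:,0]>=a)&(pts[:,0]<b);print("  cols",a,b,"y",W[k,1].mean().round(0),"x'",np.median(x[k]).round(2),"blade/wood lum",int(np.median([im[int(p[1])-4,int(p[0])].mean() for p in pts[k]])),int(np.median([im[int(p[1])+4,int(p[0])].mean() for p in pts[k]])))
    print([int(cv2.getRectSubPix(im.astype(np.float32),(1,1),tuple(map(float,proj(s,[626+dx,-34+.06*dx,19]))))[0,0].mean()) for dx in range(-12,15,2)])
# top picture: front edge, t11 vs now, metal->wood along x
for n in("t11","t15"):
    q=cv2.imread(f"pics/{n}.png")[:,:,::-1].astype(float);q=cv2.GaussianBlur(q,(3,3),0);q=q[:,:,2]/(q[:,:,0]+1);P=[]
    for y in(-105,-90,-80,-65,80,95,110,140,155,170,185):
        x0=615-(y-46)*.0556;xs=np.arange(-12,12,.5)
        pr=[cv2.getRectSubPix(q.astype(np.float32),(1,1),tuple(map(float,proj(c,[x0+d,y,21]))))[0,0] for d in xs]
        t=(np.median(pr[:8])+np.median(pr[-8:]))/2;k=np.argmax(np.array(pr)<t);P.append((y,round(float(xs[k]-.5*(t-pr[k])/(pr[k-1]-pr[k])),2)))
    print(n,P)
E
```

```text
edge n 71 88 rms 0.34 yaw 3.18 x at y=126: 613.09 y=-34: 621.99 y=46 617.54
  cols 318 322 y -93.0 x' 617.44 blade/wood lum 227 186
  cols 322 327 y -81.0 x' 617.26 blade/wood lum 226 190
  cols 327 332 y -67.0 x' 617.34 blade/wood lum 205 192
  cols 332 337 y -53.0 x' 617.34 blade/wood lum 135 193
  cols 371 380 y 67.0 x' 617.28 blade/wood lum 211 194
  cols 381 390 y 98.0 x' 617.34 blade/wood lum 229 195
  cols 398 406 y 150.0 x' 617.45 blade/wood lum 228 190
[195, 193, 179, 153, 122, 97, 74, 57, 48, 42, 40, 41, 38, 52]
edge n 69 88 rms 0.29 yaw 3.17 x at y=126: 613.08 y=-34: 621.93 y=46 617.51
  cols 318 322 y -93.0 x' 617.41 blade/wood lum 224 186
  cols 322 327 y -81.0 x' 617.33 blade/wood lum 224 188
  cols 327 332 y -67.0 x' 617.29 blade/wood lum 224 189
  cols 332 337 y -53.0 x' 617.37 blade/wood lum 224 191
  cols 371 380 y 67.0 x' 617.4 blade/wood lum 223 193
  cols 381 390 y 98.0 x' 617.42 blade/wood lum 227 193
  cols 398 406 y 150.0 x' 617.51 blade/wood lum 226 188
[214, 199, 180, 152, 121, 95, 72, 56, 47, 41, 39, 40, 37, 51]
t11 [(-105, 3.86), (-90, 3.83), (-80, 4.04), (-65, 3.99), (80, 3.61), (95, 3.59), (110, 3.63), (140, 3.99), (155, 3.55), (170, 3.6), (185, 3.12)]
t15 [(-105, 4.32), (-90, 4.29), (-80, 4.7), (-65, 4.57), (80, 4.11), (95, 4.05), (110, 4.12), (140, 4.27), (155, 4.2), (170, 4.2), (185, 3.68)]
```

```bash
python3 - <<'E'
from h import *
c=get("top");s=get("scene")
im={n:cv2.imread(f"pics/{n}.png").astype(np.float32).mean(2) for n in("top0","t15","scene0","s15")}
for cam,a,b in((c,"top0","t15"),(s,"scene0","s15")):
  for x0,y0 in((615,126.3),(625,-34)):
    for off in(8,10,12,14):   # shadow profile along x, beside the slot on the +y side
        out=[]
        for n in(a,b):
            xs=np.arange(-10,16,.5)
            p=np.array([cv2.getRectSubPix(im[n],(1,1),tuple(map(float,proj(cam,[x0+d,y0+off,19]))))[0,0] for d in xs])
            dep=np.clip(np.percentile(p,70)-p-3,0,None);out+=[round(float((dep*xs).sum()/(dep.sum()+1e-6)),2),int(dep.max())]
        print(a,x0,off,out)
E
```

```text
top0 615 8 [3.08, 46, 8.01, 87]
top0 615 10 [2.21, 50, 6.75, 58]
top0 615 12 [1.84, 44, 6.08, 59]
top0 615 14 [2.6, 40, 5.85, 55]
top0 625 8 [2.62, 36, 8.85, 91]
top0 625 10 [1.18, 50, 8.88, 51]
top0 625 12 [0.06, 45, 10.22, 25]
top0 625 14 [-0.27, 38, 11.24, 15]
scene0 615 8 [4.25, 27, 3.1, 26]
scene0 615 10 [2.26, 25, 2.59, 26]
scene0 615 12 [1.54, 23, 1.85, 31]
scene0 615 14 [1.54, 16, 1.03, 26]
scene0 625 8 [1.71, 26, 0.73, 32]
scene0 625 10 [0.88, 31, 0.11, 47]
scene0 625 12 [0.46, 37, -0.3, 57]
scene0 625 14 [-0.09, 30, -0.85, 55]
```

```bash
python3 - <<'E'
from h import *
c=get("top");s=get("scene")
im={n:cv2.imread(f"pics/{n}.png").astype(np.float32).mean(2) for n in("top0","t15","scene0","s9","s10","s15")}
for cam,L in((c,("top0","t15")),(s,("scene0","s9","s10","s15"))):
  for x0,y0 in((615,126.3),(625,-34)):
    for n in L:
        o=[]
        for off in(9,10,11,12,13):
            xs=np.arange(18,-4,-.25)
            p=np.array([cv2.getRectSubPix(im[n],(1,1),tuple(map(float,proj(cam,[x0+d,y0+off,19]))))[0,0] for d in xs])
            w=np.median(p[:24]);k=int(np.argmax(p<w-14));o.append(float(xs[k]) if p[k]<w-14 else None)
        print(n,x0,o)
E
```

```text
top0 615 [1.25, 2.5, 3.25, 5.0, 6.0]
t15 615 [None, 3.75, 4.75, 5.75, 6.5]
top0 625 [2.5, 3.0, 3.0, 3.5, 3.75]
t15 625 [None, None, None, None, None]
scene0 615 [8.75, 8.75, 8.25, 7.0, 6.0]
s9 615 [10.5, 10.5, 10.5, 10.5, 10.75]
s10 615 [12.0, 12.5, 12.5, 12.0, 12.0]
s15 615 [8.75, 9.0, 8.25, 7.0, 6.0]
scene0 625 [5.5, 5.5, 6.25, 6.0, 6.0]
s9 625 [5.25, 5.5, 6.0, 6.0, 5.75]
s10 625 [5.25, 5.25, 5.75, 5.75, 5.5]
s15 625 [5.5, 5.5, 6.25, 6.0, 6.0]
```

```bash
python3 -c "
from workcell import ctrl
print(ctrl.close_job())"
```

```text
the job is handed in; nothing more can be done
None
```

The job is handed in at about 28 s of the 72 s: the straightedge was slid up to both bolts, and the steel weight stands upright on its blade with the robot clear. The pictures could not confirm the final contact; I infer it from the push (about 6 N in all, an estimated 2–3 N per bolt), the blade springing back slightly when I let go, and its not moving measurably when the weight went on.

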